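# Set the bag-width stop of the sealer to the green notch

### The job

Push the grey sliding stop along its rail, gently, from behind with the fingertips, until its spring plunger drops into the notch beside the green tag. Push only: do not take the stop between the fingers, leave the black spring knob on its top alone, and leave the other things on the table where they are. Finish with the stop clicked in and the robot clear of it.

Things in the scene. Friction and masses are not known exactly. Their poses are not given: they have to be found in the camera images.
- rail: Aluminium rail screwed to the table before the bag sealer, 280 mm long along its own y (about the world's y, to the robot's left). Origin: underside, under the ridge's middle. The ridge, 14 mm wide along local x = 0, top 18 mm above the table, has three notches 16 mm wide at local y = -45, 0, +45 mm. Black end blocks 22 mm high; base plate 6 mm thick.
- stop: Grey stop sliding along the rail's y: 64 mm across, 50 mm along, from 8 to 52 mm above the table (24 mm over the ridge). Origin: table height, its middle; axes as the rail's; flat end faces at y = -25 and +25 mm. Thin fence on its far side to x = +56 mm. Starts at the right end (rail y -104 to -79 mm), right of all notches; travels left to rail y +104 mm. Sliding takes about 1 N.
- plunger (a joint): Height of the sprung plunger under the black domed knob (20 mm wide, 60 to 71 mm above the table) on the stop: 0 (to -0.0005) riding on the ridge, about -0.004 dropped into a notch, positive if pulled up. Within about 6 mm of a notch's centre it draws the stop in and centres it: the push force dips, then rises. Pushing the stop out of a notch takes about 5 to 7 N.
- green_tag: Green tag, 16 x 10 mm, 18 mm high with a slightly wider foot, fixed on the base plate on the robot's side, 46 mm from the ridge's centre line. Origin: its underside, centre, 6 mm above the table; axes as the rail's. It stands straight beside the notch to be used (same y along the rail); which of the three that is varies.
- white_tag: White tag of the same shape beside another notch: not the one wanted.
- orange_tag: Orange tag of the same shape beside the remaining notch: not the one wanted.
- tape_roll: Loose roll of brown tape lying flat, 74 mm across, 25 mm high, on the table between the rail and the robot; leave it alone. Origin: centre of its underside.
- marker: Loose marker pen, 130 mm long, 20 mm thick, near the table's front edge; leave it alone. Origin: centre of its underside.
- calc: Loose desk calculator, 100 x 68 x 19 mm, near the table's front edge; leave it alone. Origin: centre of its underside.
- stop_pointer (a point): Tip of the red pointer at the middle of the stop's near side, 32 mm above the table, at the stop's local x = -37 mm, y = 0.

How it is judged:
By the outcome, as a careful person would: the job done as asked, in the order asked, and still so for the second after the job is handed in, with the robot touching nothing.
It also fails if it takes over 40 s, if anything falls off the work surface, if the arm or the gripper's body presses on something with over 40 N, if the wrist force passes 120 N, or if a joint passes its speed limit or range.

### The arm

A 6-joint arm with a two-finger parallel gripper is mounted at the origin on a cart in front of the work surface, level with it; the furniture and walls round the work are solid. World frame = base frame: x ahead of the robot, y to its left, z up, the work surface at z = 0. Lengths are in m, angles in degrees, forces in N, time in s.
With the tool pointing down it reaches from about 0.35 to 0.875 m from the base axis. Payload 4.2 kg.
Tool frame: the origin (TCP) lies at the very end of the fingers, on their centre line; the grasp point (between the pads) lies 19 mm behind it; z points along the fingers, y is the line along which they close (so a half turn about z gives the same grasp; the last joint's range is limited). The gripper opens to 87 mm and grips with 3 to 60 N. Pads are 19 mm wide; open, the fingers measure 117 mm over their backs; the gripper's body (75 mm by 190 mm) begins 51 mm behind the grasp point.
Start: joints at [-55.428, 22.042, 0.453, 0, -68.411, -14.817], TCP at [0.211, -0.588, 0.223] pointing down, gripper open.
Joint ranges: [-179.83, 179.83], [-69.29, 118.12], [-61.27, 80.66], [-181.25, 117.63], [-171.15, -9.14], [-177.46, 177.46]. Speed limits (degrees/s): [159.86, 159.86, 180, 180, 180, 180].

### API

Orientations are given as a 3x3 rotation matrix whose columns are the frame's x, y, z axes.
In Python, from station import monitor, cams, ticket gives the robot as it stands.
- The arm moves only by the tool drive_tool, never from a script. Its argument "moves" is a list of rows, each an object with "delta_pos": the shift along the tool's x, y, z in mm, a list of three; "turn": the turn about the tool's z in rad; "claw": the opening, from 0 (shut) to 1 (fully open). A call has 1 to 12 rows; each row shifts and turns the commanded pose from where the row before left it, along the tool's axes as they then stand; what a row does not reach is not made up. A row lasts 1/8 s, in which the tool goes at most 62.5 mm and 10.7 degrees, less where a joint would pass 70% of its speed; a pose out of reach is approached as far as the arm can. A call is refused whole if a number of a shift passes 62.5 or a number of a turn 0.188, either way. A call with a gripper value outside its range is refused whole. The fingers move at their own pace and stop on an object; the grip force is fixed at half the most. Time passes only in rows, so rows that do not move let the fingers close. It gives the time, the measured TCP pose, the force, the opening and the grip force at its end, in the units of the state.
- monitor.sense(): the state, without advancing time (a new reading comes with each control period).
- cams.capture(name): name is "scene" or "top" or "wrist"; returns a dict with "color" (480x640x3 uint8, red, green, blue), "range_z" (480x640 float32, m along the optical axis (not along the pixel's ray), 0 where there is no reading), "vertical_fov" (degrees; the focal length in pixels is half the picture's height over the tangent of half this angle, whatever the lens; pixels are square), "cx", "cy" (the principal point, pixels), "dist" ([k1, k2, p1, p2, k3] as OpenCV has them; the pictures are not rectified), "extrinsics" (4x4, takes a point from camera to world coordinates). Camera axes: x right, y down, z forward; pixel columns grow to the right and rows downward; lengths in m; the calibration is good to about 2 mm. A picture is of the moment at which its call begins.
- ticket.finish_job(): hands the job in; it is judged then, once.
The state is a dict: "time_s": time; "joints": joint angles; "joint_velocities": joint speeds; "effort": joint torques, N m; "tcp_pos": TCP position; "ee_rot": TCP orientation; "wrist_force": force on the tool from outside, world axes, zero at the start; "moment": the same for the moment, N m; "gripper_width": opening from 0.0 (shut) to 1.0 (fully open); "gripper_force": force on a finger pad.
Only numpy, scipy, OpenCV 4.12 (cv2) and the standard library are available. Lean on these libraries where they do the work, as an engineer would, in place of code of your own. Each camera call takes 0.05 s, during which the arm holds its last target. There are 200 camera calls.

## Working session

There is one attempt and no reset: what is moved stays moved. The work goes in short steps, Python scripts to look and compute and a tool call to move; the robot and the scene stay as the last step left them, time stands still between calls to the robot, and variables do not carry over. Pictures are saved under pics/ and viewed, at most 10 in all, crops included, and the job is handed in when it is done.

Besides the shell and the picture viewer there is one more tool, called after ">>>" as a command line: name --argument value ..., lists and objects as JSON in quotes. drive_tool: Moves the arm, as the interface text tells. Its arguments: {"type":"object","properties":{"moves":{"type":"array","items":{"type":"object","properties":{"delta_pos":{"type":"array","items":{"type":"number"}},"turn":{"type":"number"},"claw":{"type":"number"}}}}},"required":["moves"]}

```bash
mkdir -p pics; cat > h.py <<'E'
import numpy as np, cv2
from station import monitor, cams, ticket
def cap(n,save=None):
    c=cams.capture(n)
    if save: cv2.imwrite(f'pics/{save}.png',c['color'][:,:,::-1])
    f=240/np.tan(np.radians(c['vertical_fov'])/2)
    c['K']=np.array([[f,0,c['cx']],[0,f,c['cy']],[0,0,1]]); return c
def ray(c,px,z):
    p=np.array(px,float).reshape(-1,1,2)
    u=cv2.undistortPoints(p,c['K'],np.array(c['dist'],float)).reshape(-1,2)
    E=np.array(c['extrinsics']); d=np.c_[u,np.ones(len(u))]@E[:3,:3].T; o=E[:3,3]
    return o+d*((z-o[2])/d[:,2])[:,None]
E
python3 - <<'E'
from h import *
import pickle
s=monitor.sense(); print({k:np.round(v,3).tolist() for k,v in s.items()})
D={n:cap(n,n+'0') for n in('top','scene')}
pickle.dump(D,open('d.pkl','wb'))
for n in D: print(n,np.round(D[n]['extrinsics'],3).tolist(),D[n]['vertical_fov'])
E
```

```text
{'time_s': 0.0, 'joints': [-55.429, 22.092, 0.38, -0.029, -68.411, -14.817], 'joint_velocities': [0.01, -0.033, 0.077, -0.04, -0.079, -0.054], 'effort': [0.001, -39.066, 18.741, 4.22, 0.011, -0.0], 'tcp_pos': [0.211, -0.588, 0.221], 'ee_rot': [[-0.941, -0.338, -0.001], [-0.338, 0.941, 0.002], [0.0, 0.002, -1.0]], 'wrist_force': [0.466, 0.156, -0.512], 'moment': [-0.001, 0.028, -0.072], 'gripper_force': 0.0, 'gripper_width': 0.999}
top [[-0.016, -0.997, 0.079, 0.439], [-1.0, 0.017, 0.01, -0.085], [-0.011, -0.079, -0.997, 1.122], [0.0, 0.0, 0.0, 1.0]] 44.838189400018344
scene [[-0.891, -0.326, 0.315, 0.256], [-0.453, 0.65, -0.61, 0.453], [-0.006, -0.687, -0.727, 0.674], [0.0, 0.0, 0.0, 1.0]] 46.18611266760786
```

View pics/top0.png

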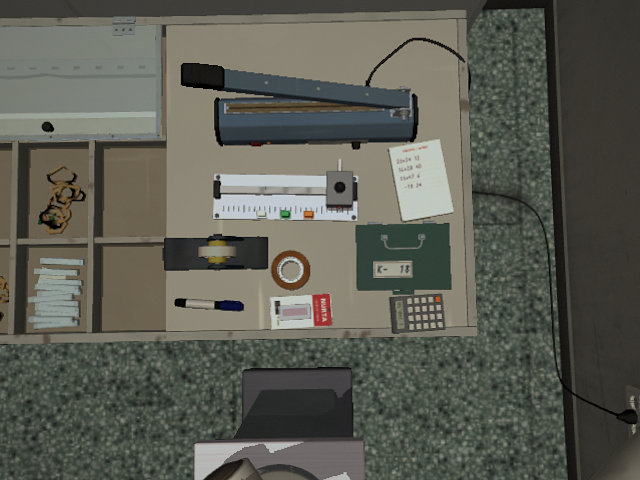

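View pics/scene0.png

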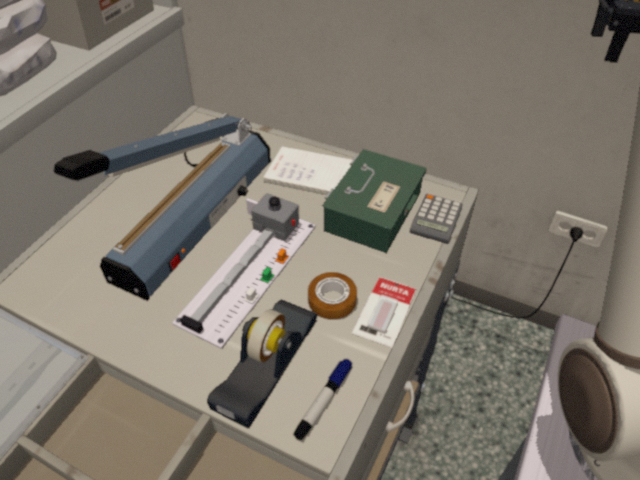

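The top view shows the stop at about (340,188) and the tags white (262,213), green (285,213) and orange (308,213), so green marks the middle notch. The green box is at lower right (357–450, 222–290) and the sealer is behind the rail. Next I'll measure these.

```bash
python3 - <<'E'
from h import *
import pickle
D=pickle.load(open('d.pkl','rb'))
def cen(c,m,box):
    x0,y0,x1,y1=box; mm=np.zeros(m.shape,np.uint8); mm[y0:y1,x0:x1]=m[y0:y1,x0:x1]
    n,l,s,ce=cv2.connectedComponentsWithStats(mm); 
    if n<2: return None,None
    i=1+s[1:,4].argmax(); return ce[i],s[i]
boxes={'top':{'green':(275,205,295,222),'orange':(298,205,320,222)},'scene':{'green':(255,260,280,285),'orange':(270,242,295,268)}}
for n,c in D.items():
    hsv=cv2.cvtColor(c['color'],cv2.COLOR_RGB2HSV); H,S,V=cv2.split(hsv)
    for k,(a,b) in {'green':(45,90),'orange':(5,22)}.items():
        p,s=cen(c,(H>=a)&(H<=b)&(S>120),boxes[n][k]); print(n,k,p,s, ray(c,p,.022).round(4))
    R=c['range_z']; v,u=np.mgrid[:480,:640]
    d=cv2.undistortPoints(np.stack([u,v],-1).reshape(-1,1,2).astype(float),c['K'],np.array(c['dist'],float)).reshape(480,640,2)
    P=np.dstack([d*R[...,None],R])@np.array(c['extrinsics'])[:3,:3].T+np.array(c['extrinsics'])[:3,3]
    W=(R>0)
    def rg(name,x,y,z):
        m=W&(P[...,0]>x[0])&(P[...,0]<x[1])&(P[...,1]>y[0])&(P[...,1]<y[1])&(P[...,2]>z[0])&(P[...,2]<z[1])
        q=P[m]; print(n,name,m.sum(), np.percentile(q,[2,50,98],axis=0).round(4).tolist() if len(q) else '')
        return m
    rg('stop top',(.4,.65),(-.3,0),(.045,.056)); rg('knob',(.5,.6),(-.23,-.08),(.064,.076))
    rg('box',(.35,.56),(-.45,-.12),(.075,.2)); rg('sealer',(.58,.85),(-.3,.2),(.03,.2)); rg('dispenser',(.35,.5),(0,.2),(.03,.2))
    rg('right of stop',(.46,.6),(-.3,-.175),(.012,.2))
    if n=='top':
        t=c
        g=cv2.cvtColor(c['color'],cv2.COLOR_RGB2GRAY)
        big=cv2.resize(c['color'][160:230,205:370],None,fx=4.8,fy=4.8,interpolation=cv2.INTER_CUBIC); cv2.imwrite('pics/crop.png',big[:,:,::-1])
        k,s=cen(c,(V<70),(325,175,355,200)); print('knob',k,s,ray(c,k,.068).round(4))
        k,s=cen(c,(V<60),(208,172,225,205)); print('endL',k,s,ray(c,k,.022).round(4))
        k,s=cen(c,(V<60),(350,172,362,205)); print('endR',k,s)
        k,s=cen(c,(V>225),(255,205,269,219)); print('white?',k,s)
E
```

```text
top green [285. 214.] [281 211   9   7  63] [[ 0.5775 -0.0194  0.022 ]]
top orange [308.02777778 214.40277778] [304 211  10   8  72] [[ 0.576  -0.0632  0.022 ]]
top stop top 912 [[0.4229, -0.2521, 0.0469], [0.6097, -0.1289, 0.0521], [0.6486, -0.098, 0.0557]]
top knob 134 [[0.5025, -0.2286, 0.064], [0.5198, -0.1999, 0.065], [0.5492, -0.151, 0.0698]]
top box 0 
top sealer 12228 [[0.6033, -0.2597, 0.0364], [0.749, -0.098, 0.0717], [0.7857, 0.0972, 0.1928]]
top dispenser 462 [[0.4737, 0.0691, 0.0307], [0.4881, 0.1034, 0.0645], [0.4997, 0.1986, 0.0911]]
top right of stop 3856 [[0.462, -0.2975, 0.0127], [0.511, -0.2432, 0.0611], [0.5934, -0.1775, 0.0661]]
knob [339.39215686 187.        ] [334 182  12  11 102] [[ 0.6197 -0.1223  0.068 ]]
endL [216.75675676 189.32432432] [214 181   8  18 111] [[0.6273 0.1105 0.022 ]]
endR [354.49315068 190.87671233] [353 182   4  19  73]
white? None None
scene green [266.58762887 274.8556701 ] [261 267  12  15  97] [[ 0.5742 -0.0114  0.022 ]]
scene orange [281.57943925 255.92523364] [276 249  12  14 107] [[ 0.5727 -0.0559  0.022 ]]
scene stop top 1189 [[0.4247, -0.2552, 0.0454], [0.5985, -0.1301, 0.0522], [0.6479, -0.0964, 0.0556]]
scene knob 59 [[0.5032, -0.2279, 0.064], [0.5211, -0.2017, 0.0657], [0.541, -0.1652, 0.0691]]
scene box 0 
scene sealer 13803 [[0.5969, -0.2467, 0.0325], [0.7391, -0.0714, 0.0703], [0.78, 0.1082, 0.1918]]
scene dispenser 1461 [[0.4715, 0.075, 0.0309], [0.4889, 0.1134, 0.0621], [0.4993, 0.198, 0.0905]]
scene right of stop 2894 [[0.462, -0.2975, 0.0128], [0.5101, -0.239, 0.0617], [0.5948, -0.1775, 0.0659]]
```

View pics/crop.png

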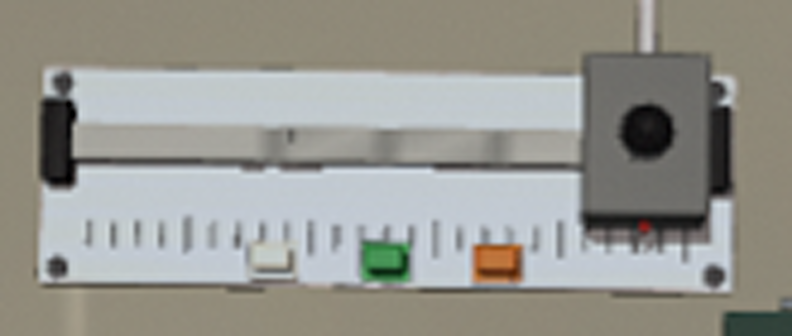

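>>> drive_tool --moves '[{"delta_pos": [0,0,0],"turn": 0.126,"claw": 0},{"delta_pos": [0,0,0],"turn": 0.126,"claw": 0},{"delta_pos": [0,0,0],"turn": 0.125,"claw": 0},{"delta_pos": [-20,20,0],"turn": 0,"claw": 0},{"delta_pos": [-36,38,0],"turn": 0,"claw": 0},{"delta_pos": [-36,38,0],"turn": 0,"claw": 0},{"delta_pos": [-36,38,0],"turn": 0,"claw": 0},{"delta_pos": [-36,38,0],"turn": 0,"claw": 0},{"delta_pos": [-36,38,0],"turn": 0,"claw": 0},{"delta_pos": [-36,38,0],"turn": 0,"claw": 0},{"delta_pos": [-30,30,0],"turn": 0,"claw": 0},{"delta_pos": [0,0,0],"turn": 0,"claw": 0}]'

```text
time_s: 1.6
tcp_pos: [0.4877, -0.3169, 0.2218]
ee_rot: [[-1.0, 0.028, -0.001], [0.028, 1.0, 0.001], [0.001, 0.001, -1.0]]
wrist_force: [-0.0, -0.3, 0.4]
gripper_width: 0.005
gripper_force: 0.0
```

>>> drive_tool --moves '[{"delta_pos": [-32,35,0],"turn": 0.004},{"delta_pos": [-32,35,0]},{"delta_pos": [-32,35,0]},{"delta_pos": [-31,35,0]},{"delta_pos": [0,0,30]},{"delta_pos": [0,0,45]},{"delta_pos": [0,0,40]},{"delta_pos": [0,0,20]},{"delta_pos": [0,0,0]}]'

```text
invalid input
```

```bash
python3 - <<'E'
from h import *
c=cap('scene'); a=c['color'][100:400,130:530]
cv2.imwrite('pics/s1.png',cv2.resize(a,None,fx=2,fy=2)[:,:,::-1])
s=monitor.sense(); print(s['tcp_pos'],s['wrist_force'])
E
```

```text
[ 0.48654056 -0.31782187  0.22188363] [-0.16032934 -0.20557268 -0.09087748]
```

View pics/s1.png

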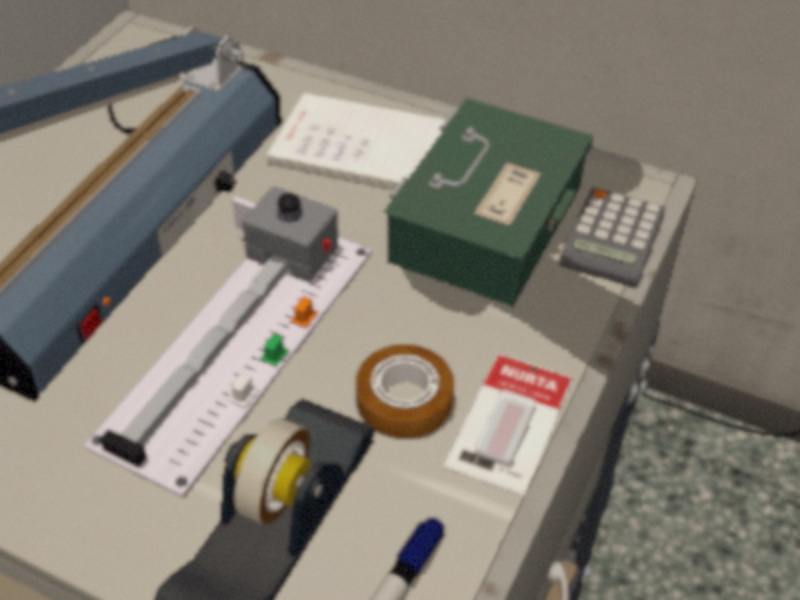

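The call was refused because every row needs all its fields. The picture shows the scene undisturbed, with the stop at about (290,230) in the crop and the green tag at (274,348), beside the middle notch. I'll repeat the approach with complete rows.

>>> drive_tool --moves '[{"delta_pos": [-32,35,0],"turn": 0.004,"claw": 0},{"delta_pos": [-32,35,0],"turn": 0,"claw": 0},{"delta_pos": [-32,35,0],"turn": 0,"claw": 0},{"delta_pos": [-31,35,0],"turn": 0,"claw": 0},{"delta_pos": [0,0,30],"turn": 0,"claw": 0},{"delta_pos": [0,0,45],"turn": 0,"claw": 0},{"delta_pos": [0,0,40],"turn": 0,"claw": 0},{"delta_pos": [0,0,20],"turn": 0,"claw": 0},{"delta_pos": [0,0,0],"turn": 0,"claw": 0}]'

```text
time_s: 2.78
tcp_pos: [0.6159, -0.1845, 0.0854]
ee_rot: [[-0.999, 0.038, -0.005], [0.038, 0.999, 0.0], [0.005, 0.0, -1.0]]
wrist_force: [-1.0, -0.6, 1.1]
gripper_width: 0.003
gripper_force: 0.0
```

```bash
python3 - <<'E'
from h import *
c=cap('scene'); a=c['color'][100:400,130:530]
cv2.imwrite('pics/s2.png',cv2.resize(a,None,fx=2,fy=2)[:,:,::-1])
s=monitor.sense(); print(s['tcp_pos'],s['wrist_force'])
E
```

```text
[ 0.61721621 -0.18457203  0.08717687] [0.10485829 0.3627965  0.97209531]
```

View pics/s2.png

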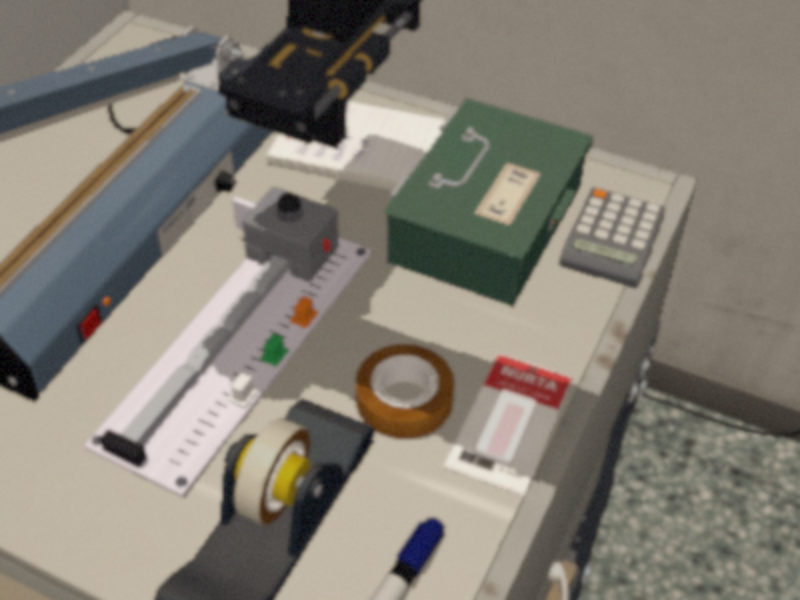

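The closed gripper is behind the stop, with its fingertips at about (330,130) and clear of everything. Now I'll lower it and approach the end face.

>>> drive_tool --moves '[{"delta_pos": [0,0,20],"turn": 0,"claw": 0},{"delta_pos": [0,0,20],"turn": 0,"claw": 0},{"delta_pos": [0,0,11],"turn": 0,"claw": 0},{"delta_pos": [0,0,4],"turn": 0,"claw": 0},{"delta_pos": [0,0,0],"turn": 0,"claw": 0},{"delta_pos": [0,5,0],"turn": 0,"claw": 0},{"delta_pos": [0,4,0],"turn": 0,"claw": 0},{"delta_pos": [0,3,0],"turn": 0,"claw": 0},{"delta_pos": [0,2,0],"turn": 0,"claw": 0},{"delta_pos": [0,0,0],"turn": 0,"claw": 0}]'

```text
time_s: 4.08
tcp_pos: [0.6185, -0.1692, 0.0326]
ee_rot: [[-0.999, 0.036, 0.0], [0.036, 0.999, -0.0], [-0.0, -0.0, -1.0]]
wrist_force: [0.4, 0.5, 0.1]
gripper_width: 0.003
gripper_force: 0.0
```

>>> drive_tool --moves '[{"delta_pos": [0,2,0],"turn": 0,"claw": 0},{"delta_pos": [0,2,0],"turn": 0,"claw": 0},{"delta_pos": [0,2,0],"turn": 0,"claw": 0},{"delta_pos": [0,2,0],"turn": 0,"claw": 0},{"delta_pos": [0,2,0],"turn": 0,"claw": 0},{"delta_pos": [0,2,0],"turn": 0,"claw": 0},{"delta_pos": [0,2,0],"turn": 0,"claw": 0},{"delta_pos": [0,2,0],"turn": 0,"claw": 0}]'

```text
time_s: 5.08
tcp_pos: [0.619, -0.1537, 0.0325]
ee_rot: [[-0.999, 0.036, -0.0], [0.036, 0.999, -0.0], [0.0, -0.0, -1.0]]
wrist_force: [-0.5, -2.0, -1.7]
gripper_width: 0.002
gripper_force: 1.0
```

```bash
cat > k.py <<'E'
from h import *
import sys
s=monitor.sense(); print(s['tcp_pos'].round(4) if hasattr(s['tcp_pos'],'round') else s['tcp_pos'],s['wrist_force'])
c=cap('scene','sc_'+sys.argv[1]); a=c['color'][150:330,190:400]
cv2.imwrite('pics/c_'+sys.argv[1]+'.png',cv2.resize(a,None,fx=3.3,fy=3.3,interpolation=cv2.INTER_CUBIC)[:,:,::-1])
# red pointer at z=.032
H,S,V=cv2.split(cv2.cvtColor(c['color'],cv2.COLOR_RGB2HSV))
m=(((H<5)|(H>172))&(S>120)&(V>60)).astype(np.uint8)
m[:200]=0;m[300:]=0;m[:,:225]=0;m[:,310:]=0
n,l,st,ce=cv2.connectedComponentsWithStats(m)
for i in range(1,n):
    if st[i,4]>3: p=ray(c,ce[i],.032)[0]; print('ptr',ce[i].round(1),st[i,4],p.round(4))
H_=(H>=45)&(H<=90)&(S>120); m=np.zeros(H.shape,np.uint8); m[260:285,255:280]=H_[260:285,255:280]
v,u=np.nonzero(m)
if len(u): print('green',u.mean().round(1),v.mean().round(1),ray(c,(u.mean(),v.mean()),.015)[0].round(4))
E
python3 k.py a
```

```text
[ 0.619  -0.1537  0.0325] [-0.51960155 -1.98932373 -1.68932122]
ptr [292. 223.] 19 [ 0.5882 -0.1196  0.032 ]
green 266.7 274.6 [ 0.5777 -0.0168  0.015 ]
```

>>> drive_tool --moves '[{"delta_pos": [0,3,0],"turn": 0,"claw": 0},{"delta_pos": [0,3,0],"turn": 0,"claw": 0},{"delta_pos": [0,3,0],"turn": 0,"claw": 0},{"delta_pos": [0,3,0],"turn": 0,"claw": 0},{"delta_pos": [0,3,0],"turn": 0,"claw": 0},{"delta_pos": [0,3,0],"turn": 0,"claw": 0},{"delta_pos": [0,3,0],"turn": 0,"claw": 0},{"delta_pos": [0,3,0],"turn": 0,"claw": 0},{"delta_pos": [0,3,0],"turn": 0,"claw": 0},{"delta_pos": [0,3,0],"turn": 0,"claw": 0}]'

```text
time_s: 6.38
tcp_pos: [0.62, -0.1233, 0.0325]
ee_rot: [[-0.999, 0.036, -0.0], [0.036, 0.999, 0.0], [0.0, -0.0, -1.0]]
wrist_force: [-0.6, -2.7, 0.4]
gripper_width: 0.004
gripper_force: 1.2
```

```bash
python3 k.py b
```

```text
[ 0.62   -0.1233  0.0325] [-0.6066748  -2.65541219  0.39249573]
ptr [282.6 234.6] 21 [ 0.589  -0.0893  0.032 ]
green 266.6 274.5 [ 0.5779 -0.017   0.015 ]
```

View pics/c_b.png

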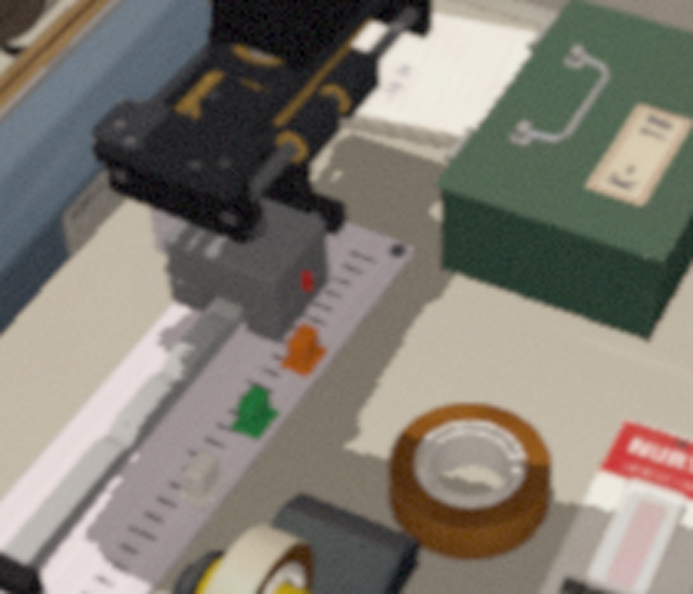

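The stop is moving with the fingers: the pointer at (307,281) in the crop is about 72 mm short of the green tag. I'll carry on to the orange notch.

>>> drive_tool --moves '[{"delta_pos": [0,3,0],"turn": 0,"claw": 0},{"delta_pos": [0,3,0],"turn": 0,"claw": 0},{"delta_pos": [0,3,0],"turn": 0,"claw": 0},{"delta_pos": [0,3,0],"turn": 0,"claw": 0},{"delta_pos": [0,3,0],"turn": 0,"claw": 0},{"delta_pos": [0,3,0],"turn": 0,"claw": 0},{"delta_pos": [0,3,0],"turn": 0,"claw": 0},{"delta_pos": [0,3,0],"turn": 0,"claw": 0}]'

```text
time_s: 7.42
tcp_pos: [0.621, -0.0999, 0.0326]
ee_rot: [[-0.999, 0.036, -0.0], [0.036, 0.999, -0.001], [0.0, -0.001, -1.0]]
wrist_force: [1.0, -7.8, -1.7]
gripper_width: 0.008
gripper_force: 3.6
```

```bash
python3 k.py c
```

```text
[ 0.621  -0.0999  0.0326] [ 1.0235351  -7.83309173 -1.69306861]
ptr [274.8 243.8] 19 [ 0.59   -0.0661  0.032 ]
green 266.6 274.6 [ 0.5778 -0.0169  0.015 ]
```

>>> drive_tool --moves '[{"delta_pos": [0,1,0],"turn": 0,"claw": 0},{"delta_pos": [0,1,0],"turn": 0,"claw": 0},{"delta_pos": [0,1,0],"turn": 0,"claw": 0},{"delta_pos": [0,1,0],"turn": 0,"claw": 0}]'

```text
time_s: 7.98
tcp_pos: [0.6211, -0.0963, 0.0325]
ee_rot: [[-0.999, 0.036, -0.0], [0.036, 0.999, -0.001], [0.0, -0.001, -1.0]]
wrist_force: [-0.0, -6.4, -0.7]
gripper_width: 0.006
gripper_force: 3.2
```

```bash
python3 k.py d
```

```text
[ 0.6211 -0.0963  0.0325] [-0.02352125 -6.38567148 -0.67805785]
ptr [273.6 245.3] 22 [ 0.5901 -0.0623  0.032 ]
green 266.5 274.8 [ 0.5778 -0.0165  0.015 ]
```

>>> drive_tool --moves '[{"delta_pos": [0,2,0],"turn": 0,"claw": 0},{"delta_pos": [0,2,0],"turn": 0,"claw": 0},{"delta_pos": [0,2,0],"turn": 0,"claw": 0},{"delta_pos": [0,2,0],"turn": 0,"claw": 0},{"delta_pos": [0,2,0],"turn": 0,"claw": 0},{"delta_pos": [0,2,0],"turn": 0,"claw": 0},{"delta_pos": [0,2,0],"turn": 0,"claw": 0},{"delta_pos": [0,2,0],"turn": 0,"claw": 0},{"delta_pos": [0,2,0],"turn": 0,"claw": 0},{"delta_pos": [0,2,0],"turn": 0,"claw": 0},{"delta_pos": [0,2,0],"turn": 0,"claw": 0},{"delta_pos": [0,2,0],"turn": 0,"claw": 0}]'

```text
time_s: 9.52
tcp_pos: [0.6219, -0.0714, 0.0325]
ee_rot: [[-0.999, 0.036, -0.0], [0.036, 0.999, -0.0], [0.0, -0.0, -1.0]]
wrist_force: [-0.1, -2.1, -0.1]
gripper_width: 0.006
gripper_force: 1.0
```

```bash
python3 k.py e
```

```text
[ 0.6219 -0.0714  0.0325] [-0.10504375 -2.08214838 -0.07453103]
ptr [265.5 255.5] 22 [ 0.5906 -0.0377  0.032 ]
green 266.6 274.6 [ 0.5778 -0.0169  0.015 ]
```

>>> drive_tool --moves '[{"delta_pos": [0,1.5,0],"turn": 0,"claw": 0},{"delta_pos": [0,1.5,0],"turn": 0,"claw": 0},{"delta_pos": [0,1,0],"turn": 0,"claw": 0},{"delta_pos": [0,1,0],"turn": 0,"claw": 0}]'

```text
time_s: 10.07
tcp_pos: [0.6221, -0.0665, 0.0325]
ee_rot: [[-0.999, 0.036, -0.0], [0.036, 0.999, 0.0], [0.0, 0.0, -1.0]]
wrist_force: [0.4, -1.7, -0.5]
gripper_width: -0.001
gripper_force: 0.8
```

>>> drive_tool --moves '[{"delta_pos": [0,1,0],"turn": 0,"claw": 0},{"delta_pos": [0,1,0],"turn": 0,"claw": 0}]'

```text
time_s: 10.32
tcp_pos: [0.6222, -0.0645, 0.0325]
ee_rot: [[-0.999, 0.036, -0.0], [0.036, 0.999, -0.0], [0.0, -0.0, -1.0]]
wrist_force: [-0.6, -2.1, -0.1]
gripper_width: 0.006
gripper_force: 0.8
```

```bash
python3 k.py f
```

```text
[ 0.6222 -0.0645  0.0325] [-0.64819253 -2.09535973 -0.14923112]
ptr [262.8 258.4] 22 [ 0.5913 -0.0306  0.032 ]
green 266.6 274.7 [ 0.5777 -0.0166  0.015 ]
```

>>> drive_tool --moves '[{"delta_pos": [0,1,0],"turn": 0,"claw": 0},{"delta_pos": [0,1,0],"turn": 0,"claw": 0}]'

```text
time_s: 10.62
tcp_pos: [0.6223, -0.0624, 0.0325]
ee_rot: [[-0.999, 0.036, -0.0], [0.036, 0.999, 0.0], [0.0, 0.0, -1.0]]
wrist_force: [-0.9, -1.1, -0.3]
gripper_width: 0.008
gripper_force: 0.3
```

>>> drive_tool --moves '[{"delta_pos": [0,1,0],"turn": 0,"claw": 0}]'

```text
time_s: 10.75
tcp_pos: [0.6226, -0.0612, 0.0327]
ee_rot: [[-0.999, 0.036, 0.001], [0.036, 0.999, 0.0], [-0.001, 0.0, -1.0]]
wrist_force: [0.7, -0.0, -0.8]
gripper_width: 0.006
gripper_force: 0.0
```

```bash
python3 k.py g
```

```text
[ 0.6226 -0.0612  0.0327] [ 0.72304153 -0.03360354 -0.78625972]
ptr [261.5 260.5] 22 [ 0.5909 -0.0259  0.032 ]
green 266.5 274.7 [ 0.5778 -0.0165  0.015 ]
```

>>> drive_tool --moves '[{"delta_pos": [0,0,0],"turn": 0,"claw": 0},{"delta_pos": [0,0,0],"turn": 0,"claw": 0}]'

```text
time_s: 11.05
tcp_pos: [0.6225, -0.0614, 0.0326]
ee_rot: [[-0.999, 0.036, 0.0], [0.036, 0.999, 0.0], [-0.0, 0.0, -1.0]]
wrist_force: [0.1, -0.5, -0.1]
gripper_width: 0.006
gripper_force: 0.0
```

```bash
python3 k.py i
```

```text
[ 0.6225 -0.0614  0.0326] [ 0.11573184 -0.50122025 -0.05444256]
ptr [259.5 262.5] 22 [ 0.5915 -0.0209  0.032 ]
green 266.6 274.7 [ 0.5777 -0.0167  0.015 ]
```

>>> drive_tool --moves '[{"delta_pos": [0,1,0],"turn": 0,"claw": 0},{"delta_pos": [0,0,0],"turn": 0,"claw": 0}]'

```text
time_s: 11.35
tcp_pos: [0.6224, -0.0604, 0.0326]
ee_rot: [[-0.999, 0.036, 0.0], [0.036, 0.999, 0.0], [-0.0, 0.0, -1.0]]
wrist_force: [-0.5, -0.0, -0.1]
gripper_width: 0.005
gripper_force: 0.0
```

```bash
python3 k.py j
```

```text
[ 0.6224 -0.0604  0.0326] [-0.54105554 -0.00288489 -0.14787472]
ptr [259.3 263.5] 19 [ 0.5908 -0.0191  0.032 ]
green 266.6 274.8 [ 0.5777 -0.0165  0.015 ]
```

The force has dropped to zero and the stop has run about 7 mm ahead of the fingers by itself, so the notch has captured it. I'll back off straight behind it and then up.

>>> drive_tool --moves '[{"delta_pos": [0,-5,0],"turn": 0,"claw": 0},{"delta_pos": [0,-15,0],"turn": 0,"claw": 0},{"delta_pos": [0,-20,0],"turn": 0,"claw": 0},{"delta_pos": [0,-10,-20],"turn": 0,"claw": 0},{"delta_pos": [0,0,-40],"turn": 0,"claw": 0},{"delta_pos": [0,0,-45],"turn": 0,"claw": 0},{"delta_pos": [0,0,-45],"turn": 0,"claw": 0},{"delta_pos": [15,-40,-20],"turn": 0,"claw": 0},{"delta_pos": [30,-50,0],"turn": 0,"claw": 0},{"delta_pos": [30,-50,0],"turn": 0,"claw": 0},{"delta_pos": [30,-50,0],"turn": 0,"claw": 0},{"delta_pos": [0,0,0],"turn": 0,"claw": 0}]'

```text
time_s: 12.9
tcp_pos: [0.5057, -0.3005, 0.2027]
ee_rot: [[-0.999, 0.043, -0.0], [0.043, 0.999, -0.0], [0.0, -0.0, -1.0]]
wrist_force: [-0.1, -0.9, -0.8]
gripper_width: 0.008
gripper_force: 0.0
```

```bash
python3 k.py l; python3 - <<'E'
from h import *
c=cap('top'); V=c['color'].max(2)
m=np.zeros(V.shape,np.uint8); m[175:200,270:310]=V[175:200,270:310]<70
n,l,st,ce=cv2.connectedComponentsWithStats(m); i=1+st[1:,4].argmax(); print(ce[i],st[i],ray(c,ce[i],.066))
a=c['color'][160:230,205:370]; cv2.imwrite('pics/top1.png',cv2.resize(a,None,fx=4.8,fy=4.8,interpolation=cv2.INTER_CUBIC)[:,:,::-1])
E
```

```text
[ 0.5057 -0.3005  0.2027] [-0.07726627 -0.86888558 -0.83569836]
ptr [259.4 263. ] 23 [ 0.5911 -0.02    0.032 ]
green 266.4 274.7 [ 0.578  -0.0165  0.015 ]
[283.9223301  186.55339806] [279 181  11  12 103] [[ 0.62270964 -0.0206494   0.066     ]]
```

View pics/top1.png

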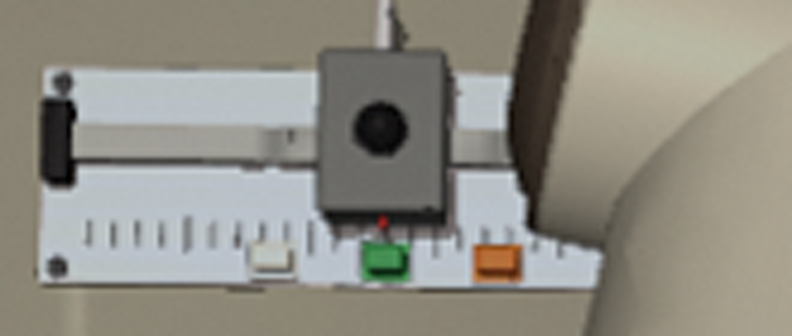

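View pics/c_l.png

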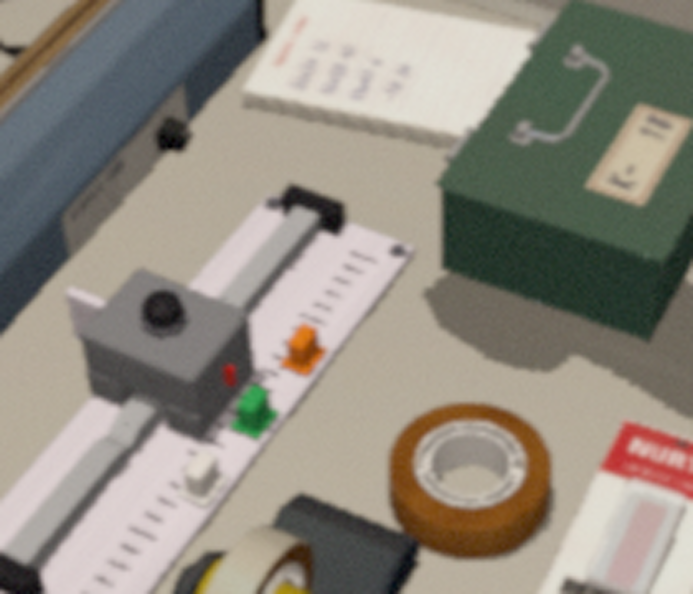

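In the top crop the pointer at (383,222) is straight beside the green tag at (386,258). The knob measures y = -20.6 mm against -20.9 mm predicted for the notch. In the scene view the knob sits lower on the stop, and the robot is clear.

```bash
python3 -c "
from station import ticket; print(ticket.finish_job())"
```

```text
the job is handed in; nothing more can be done
None
```

The stop is in the middle notch beside the green tag, pushed there with the closed fingertips only; the robot is clear and the job is handed in, after about 13 s of robot time.

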